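Third hand for a battery change on a fridge alarm

TASK

The white-covered fridge alarm unit on the table needs its new battery. Lever its hinged cover up with the orange-handled opening tool (put the thin blade into the pry slot under the cover's front edge and lift), fold the cover fully back, and lay the tool back down flat on the table, clear of the unit. Then stand the blue battery pack in the bay between the two guide ribs, right way up with its black terminal end toward the sprung contacts, and push it forward against the contacts with a steady 10 newtons or so (never ramming it); finish while still holding it there with that push, so that a colleague can screw the retaining clip in behind it, and leave the two vials and the carton beside the work where they are.

Things in the scene. Friction and masses are not known exactly. Their poses are not given: they have to be found in the camera images.
- alarm_box: Fridge alarm unit, fixed to the table: grey open base 168 (x) x 172 (y) x 28 mm high, walls and floor 4 mm thick, under a white domed cover (66 mm high in all). Origin: centre of its underside; x points from its front (side with the pry slot, toward the robot) to its hinge side, y to its left, z up. Two cable glands stick 15 mm out of its right (-y) wall.
- pry_slot (a point): Middle of the pry slot: a gap in the front wall's rim under the cover's front edge, 46 mm wide, from 16 mm to 29 mm above the table (the cover's lower edge). This point is 22 mm up, on the outer face, 84 mm in front of the unit's centre. Behind the 4 mm wall the space is free for 25 mm, at this height. Axes as the unit's: the blade goes in along +x.
- cover (a joint): Angle of the white cover about its hinge, rad: 0 closed, 1.95 folded fully back at its stop. Cover: shell 168 x 172 mm, 37 mm deep, walls 3 mm, about 140 g, no latch, no handle. Its weight shuts it below about 1.1 rad and folds it back to the stop beyond about 1.5; between, it may stay. About 1 N at its front edge lifts it.
- cover_hinge (a point): Middle of the cover's hinge axis, at the back of the unit, 29 mm above the table, 84 mm behind the unit's centre; the axis runs along the unit's y. Does not move with the cover.
- cover_edge (a point): Middle of the lower edge of the cover's front wall, 168 mm from the hinge axis, just above the pry slot; moves with the cover. The 3 mm thick front wall lies behind it.
- bay (a point): Point on the bay's floor (4 mm above the table) where the middle of the pack's underside lies when the pack just touches the contacts at rest: 2 mm along +x from the unit's centre. Axes as the unit's. Black guide ribs run along x on both sides, inner faces 54 mm apart, from 56 mm before this point to 36 mm beyond, tops flared, 20 mm above the table; all else but the contacts is lower.
- contacts (a joint): How far the sprung contact carrier is pushed in, m: 0 at rest, 0.015 at its hard end. A black upright plate 46 mm wide, 5 to 43 mm above the table, with two brass contacts, at the back end of the bay; moves along the unit's x. Its springs push back with 3 N at the start and 0.8 N more per mm: 7 N at 5 mm, 10 N at 9 mm, 14 N at 14 mm.
- contact_face (a point): Middle of the face of the contact carrier that meets the pack, 29 mm above the table; moves with the carrier; at rest 42 mm along +x from the unit's centre.
- pack: Battery pack, loose: block 80 (x) x 50 (y) x 56 mm high, blue with a white band, black at its terminal end, yellow arrow on top pointing to that end; 0.17 to 0.34 kg, starts upright on the table. Origin: centre of its underside; x points to the terminal end, z up. Grip it across its 50 mm width from above, in its upper 35 mm.
- pack_terminals (a point): Middle of the pack's terminal end face, 25 mm above its underside, x = +40 mm in the pack's frame.
- pry_tool: Opening tool, loose, lying flat: orange handle with black grooves, 95 long x 16 wide x 15 mm high, and a thin steel blade, 22 mm wide, 2.5 mm thick, its middle 3 mm above the tool's underside. Rigid, about 80 g. Origin: on the underside, at its balance point; x points along the tool to the blade. Handle from x = -80 to +15 mm, blade tip at x = +89 mm. Grip it across the handle.
- pry_tool_grip (a point): Where to grip the tool across its 16 mm wide handle from above: at the body's origin, 7.5 mm above its underside.
- pry_tool_tip (a point): Middle of the blade's tip edge, 89 mm from the grip point, 3 mm above the tool's underside.
- vial_red: Glass vial with red cap, 19 mm across, 38 mm high, standing loose; origin at its base. Leave it.
- vial_white: Glass vial with white cap, 19 mm across, 38 mm high, standing loose; origin at its base. Leave it.
- carton: Small white and green carton, 91 x 53 x 36 mm, loose; origin under its centre. Leave it.

How it is judged:
By the outcome, as a careful person would: the job done as asked, in the order asked, and still so for the second after the job is handed in, while the arm keeps its last pose, push and grip.
It also fails if it takes over 72 s, if anything falls off the work surface, if the arm or the gripper's body presses on something with over 40 N, if the wrist force passes 120 N, or if a joint passes its speed limit or range.

ROBOT

A 6-joint arm with a two-finger parallel gripper is mounted at the origin on a cart in front of the work surface, level with it; the furniture and walls round the work are solid. World frame = base frame: x ahead of the robot, y to its left, z up, the work surface at z = 0. Lengths are in m, angles in rad, forces in N, time in s.
With the tool pointing down it reaches from about 0.35 to 0.775 m from the base axis. Payload 5.5 kg.
Tool frame: the origin (TCP) lies between the finger pads; the fingertips stand 22 mm ahead of it and the grasp point (between the pads) lies 3 mm ahead of it; z points along the fingers, y is the line along which they close (so a half turn about z gives the same grasp; the last joint's range is limited). The gripper opens to 85 mm and grips with 20 to 120 N. Pads are 22 mm wide; open, the fingers measure 114 mm over their backs; the gripper's body (76 mm by 85 mm) begins 54 mm behind the grasp point. The pads swing forward as they close: fully open they stand 13 mm farther back than shut.
Start: joints at [-1.393, 0.313, 0.046, 1.304, 0, 1.431], TCP at [0.18, -0.546, 0.253] pointing down, gripper open.
Joint ranges: [-2.76, 2.76], [-0.86, 1.69], [-1.03, 1.26], [-2.2, 2.34], [-1.47, 1.5], [-3.14, 3.14]. Speed limits (rad/s): [2.57, 2.57, 3.14, 3.14, 3.14, 3.14].

INTERFACE

Orientations are given as a unit quaternion [w, x, y, z].
In Python, from workcell import env gives the robot as it stands.
- The arm moves only by the shell command python3 nudge.py 'ROWS' [OPENING] [FORCE]. ROWS is a JSON list of rows, 1 to 8 of them, each of 6 numbers: dx, dy, dz in m, then a rotation vector rx, ry, rz in rad; each row is the pose to reach, as a shift and turn from the pose commanded when the command began, along the tool's axes at that moment; what a row does not reach only later rows make up. A row lasts 1/8 s, in which the tool goes at most 0.0625 m and 0.188 rad, less where a joint would pass 70% of its speed; a pose out of reach is approached as far as the arm can. OPENING is the finger opening in m, set as the command begins (- or left out keeps the last). The fingers move at their own pace and stop on an object; FORCE is the grip in N (left out, the last holds). Time passes only in rows, so rows that do not move let the fingers close. It prints the time, the measured TCP pose, the force, the opening and the grip force at its end.
- env.get_state(): the state, without advancing time (a new reading comes with each control period).
- env.read_camera(name): name is "scene" or "top" or "wrist"; returns a dict with "image" (384x512x3 uint8, red, green, blue), "K" (3x3 intrinsics, pixels), "R" (3x3) and "t" (3): a world point X has camera coordinates R X + t. Camera axes: x right, y down, z forward; pixel columns grow to the right and rows downward; lengths in m; the calibration is good to about 2 mm. The wrist camera is an equidistant fisheye: a pixel r from the principal point sees the ray r / f radians off the axis. A picture is of the moment at which its call begins. There is no depth.
- env.hand_in(): hands the job in; it is judged then, once.
The state is a dict: "clock": time; "joint_pos": joint angles; "qvel": joint speeds; "tau": joint torques, N m; "tcp_pos": TCP position; "orientation": TCP orientation; "wrist_force": force on the tool from outside, world axes, zero at the start; "ft_torque": the same for the moment, N m; "finger_gap": finger opening in m; "grip_force": force on a finger pad.
Only numpy, scipy, OpenCV 4.12 (cv2) and the standard library are available. Lean on these libraries where they do the work, as an engineer would, in place of code of your own. Each camera call takes 0.05 s, during which the arm holds its last target. There are 200 camera calls.

## Working session

There is one attempt and no reset: what is moved stays moved. The work goes in short steps, Python scripts to look and compute and a shell command to move; the robot and the scene stay as the last step left them, time stands still between calls to the robot, and variables do not carry over. Pictures are saved under pics/ and viewed, at most 10 in all, crops included, and the job is handed in when it is done.

```bash
ls; mkdir -p pics; python3 - <<'E'
from workcell import env
import cv2
for n in("scene","top"):
    c=env.read_camera(n); cv2.imwrite(f"pics/{n}0.png",cv2.resize(c["image"][:,:,::-1],(800,600),interpolation=cv2.INTER_CUBIC)); print(n,c["K"].tolist(),c["R"].round(3).tolist(),c["t"])
s=env.get_state();print(s)
E
```

```text
nudge.py
pics
workcell.py
scene [[494.7232479059682, 0.0, 245.59269003113897], [0.0, 494.7232479059682, 193.5348816949219], [0.0, 0.0, 1.0]] [[-0.6, -0.8, 0.004], [-0.51, 0.378, -0.773], [0.617, -0.466, -0.634]] [0.40753026 0.28184255 0.78515482]
top [[364.3557910100513, 0.0, 257.974232219416], [0.0, 364.3557910100513, 186.4852498097732], [0.0, 0.0, 1.0]] [[-0.027, -0.999, -0.035], [-0.996, 0.03, -0.083], [0.084, 0.032, -0.996]] [0.12779287 0.5463885  0.85946686]
{'clock': 0.1, 'joint_pos': array([-1.39260021e+00,  3.13909126e-01,  4.50865333e-02,  1.30358206e+00,
        3.25633180e-06,  1.43121523e+00]), 'qvel': array([ 0.00036715, -0.00013435,  0.00010133, -0.00041779,  0.00102671,
        0.00190371]), 'tau': array([ 2.61138477e-03, -4.81726527e+01,  2.99243706e+01,  1.27162901e-02,
       -1.17706886e-04, -9.81916457e-06]), 'tcp_pos': array([ 0.17958987, -0.54579796,  0.25250473]), 'orientation': array([-8.04042601e-04,  9.87403419e-01,  1.58220860e-01, -1.38975201e-05]), 'wrist_force': array([-1.06354861,  0.51027531, -0.83069831]), 'ft_torque': array([-0.01278367, -0.00295501, -0.0089179 ]), 'grip_force': 0.0, 'finger_gap': 0.08544079480137129}
```

View pics/scene0.png

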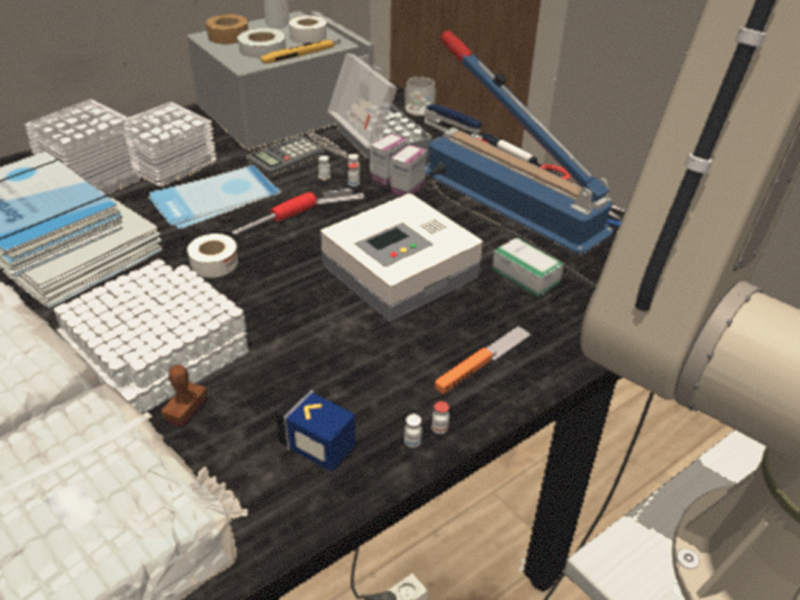

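View pics/top0.png

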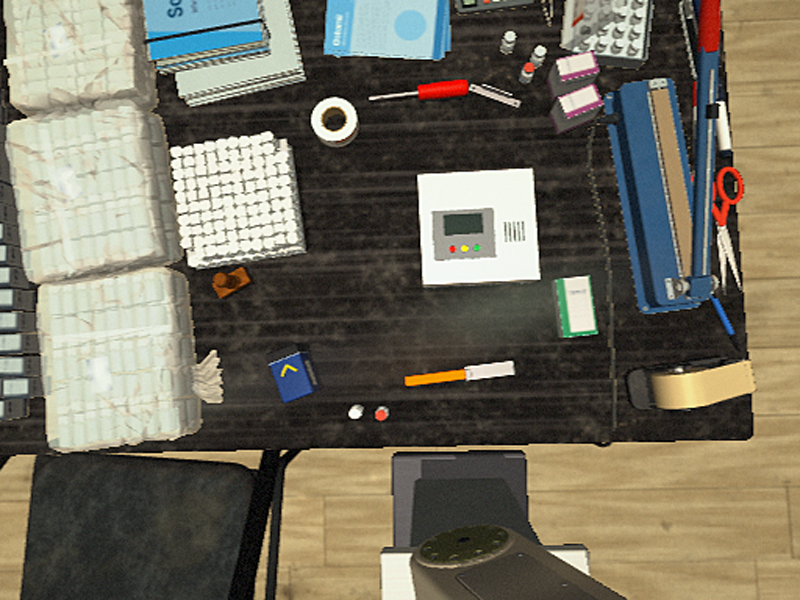

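The scene shows the unit in the middle (top-view 418-541, 168-286), with the tool at (404-515, 375) and its blade to the right (-y). The pack is at (293, 376) with its arrow pointing up (+x), and the vials and carton stand to the side. Next I'll zoom in for measurement.

```bash
cat > h.py <<'E'
from workcell import env
import numpy as np, cv2
def cam(n): 
    c=env.read_camera(n); return c
def ray(c,u,v,z):
    K,R,t=c["K"],c["R"],c["t"]; C=-R.T@t
    d=R.T@np.linalg.solve(K,[u,v,1.]); return C+d*(z-C[2])/d[2]
def proj(c,X):
    x=np.asarray(X)@c["R"].T+c["t"]; x=x@c["K"].T; return x[...,:2]/x[...,2:]
def tile(c,u,v,w,h,s): return cv2.resize(c["image"][v:v+h,u:u+w,::-1],None,fx=s,fy=s,interpolation=cv2.INTER_CUBIC)
E
python3 - <<'E'
from h import *
T=cam("top");S=cam("scene")
np.savez("cams.npz",**{a+k:c[k] for a,c in(("T",T),("S",S)) for k in c if k!="x" })
a=np.hstack([tile(T,258,100,96,96,4),tile(S,200,120,112,84,24/7.)]) 
b=np.hstack([tile(T,165,215,48,48,5),tile(T,255,222,80,40,5)[:200].copy() if 0 else cv2.copyMakeBorder(tile(T,255,222,80,40,5),0,40,0,0,0)])
b2=tile(S,172,240,64,64,3.0)
H=max(b.shape[0],b2.shape[0]); 
b=np.hstack([b[:212],cv2.copyMakeBorder(b2,0,20,0,0,0)[:212] if b2.shape[0]<212 else b2[:212]])[:,:800]
a=cv2.copyMakeBorder(a,0,0,0,800-a.shape[1],0) if a.shape[1]<800 else a[:,:800]
b=cv2.copyMakeBorder(b,0,0,0,800-b.shape[1],0) if b.shape[1]<800 else b
cv2.imwrite("pics/z1.png",np.vstack([a,b])) if 0 else None
a1=cv2.copyMakeBorder(tile(T,258,100,96,96,4),0,0,0,0,0); a2=cv2.resize(S["image"][120:205,200:313,::-1],(400,301),interpolation=cv2.INTER_CUBIC)
a2=cv2.copyMakeBorder(a2,0,83,0,16,cv2.BORDER_CONSTANT)
a=np.hstack([a1,a2]); b=cv2.copyMakeBorder(b,0,0,0,0,0)
cv2.imwrite("pics/z1.png",np.vstack([a,b[:212]]))
hsv=cv2.cvtColor(T["image"],cv2.COLOR_RGB2HSV)
def comp(m,u0,v0,u1,v1):
    M=np.zeros(m.shape,np.uint8);M[v0:v1,u0:u1]=m[v0:v1,u0:u1]; p=np.argwhere(M)[:,::-1].astype(np.float32); return len(p),cv2.minAreaRect(p),cv2.boxPoints(cv2.minAreaRect(p)).round(1).tolist(),p.mean(0)
print("white",comp((hsv[...,2]>150)&(hsv[...,1]<60),260,100,352,190))
print("orange",comp((hsv[...,0]<25)&(hsv[...,1]>120)&(hsv[...,2]>100),250,220,320,260))
print("blade",comp((hsv[...,2]>120)&(hsv[...,1]<60),285,220,340,260))
print("blue",comp((hsv[...,0]>105)&(hsv[...,0]<130)&(hsv[...,1]>100)&(hsv[...,2]>40),165,210,212,265))
E
```

```text
Traceback (most recent call last):
ValueError: all the input array dimensions except for the concatenation axis must match exactly, but along dimension 0, the array at index 0 has size 384 and the array at index 1 has size 288
```

Simplifying that.

```bash
python3 - <<'E'
from h import *
T=cam("top");S=cam("scene")
o=np.zeros((600,800,3),np.uint8)
def put(im,x,y): im=im[:600-y,:800-x]; o[y:y+im.shape[0],x:x+im.shape[1]]=im
put(tile(T,260,100,90,90,4),0,0); put(tile(S,200,120,110,85,4),360,0)
put(tile(T,165,215,45,48,5),0,360); put(tile(T,255,225,80,30,5),228,360); put(tile(S,172,245,60,60,3),632,360)
cv2.imwrite("pics/z1.png",o)
hsv=cv2.cvtColor(T["image"],cv2.COLOR_RGB2HSV)
def comp(m,u0,v0,u1,v1):
    M=np.zeros(m.shape,np.uint8);M[v0:v1,u0:u1]=m[v0:v1,u0:u1]; p=np.argwhere(M)[:,::-1].astype(np.float32); r=cv2.minAreaRect(p); return len(p),r,cv2.boxPoints(r).round(1).tolist()
print("white",comp((hsv[...,2]>150)&(hsv[...,1]<60),260,100,352,190))
print("orange",comp((hsv[...,0]<25)&(hsv[...,1]>120)&(hsv[...,2]>100),250,220,320,260))
print("blade",comp((hsv[...,2]>120)&(hsv[...,1]<60),285,220,340,260))
print("blue",comp((hsv[...,0]>105)&(hsv[...,0]<130)&(hsv[...,1]>100)&(hsv[...,2]>40),165,210,212,265))
E
```

```text
white (4830, ((305.8688049316406, 144.50689697265625), (71.0069808959961, 75.26425170898438), 86.98721313476562), [[266.3999938964844, 111.0], [341.6000061035156, 107.0999984741211], [345.29998779296875, 178.0], [270.20001220703125, 181.89999389648438]])
orange (254, ((277.984619140625, 241.376953125), (6.449806213378906, 38.82286834716797), 82.87498474121094), [[258.29998779296875, 240.60000610351562], [296.79998779296875, 235.8000030517578], [297.6000061035156, 242.1999969482422], [259.1000061035156, 247.0]])
blade (280, ((312.96923828125, 236.75389099121094), (8.930500984191895, 31.25675392150879), 82.87498474121094), [[296.8999938964844, 234.3000030517578], [327.8999938964844, 230.39999389648438], [329.0, 239.1999969482422], [298.0, 243.10000610351562]])
blue (542, ((188.00001525878906, 241.50003051757812), (26.879358291625977, 24.981992721557617), 71.56504821777344), [[171.89999389648438, 232.6999969482422], [195.60000610351562, 224.8000030517578], [204.10000610351562, 250.3000030517578], [180.39999389648438, 258.20001220703125]])
```

View pics/z1.png

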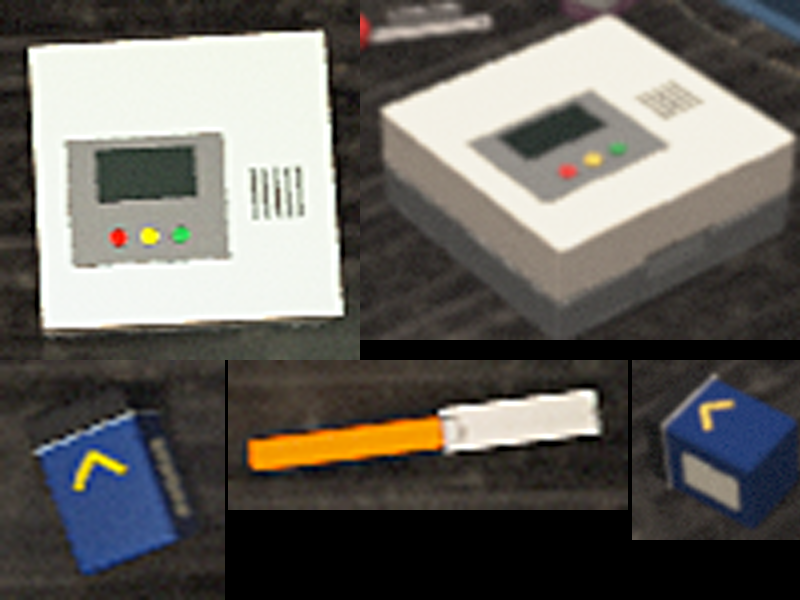

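Clear crops: unit top corners in native top-view pixels are (267,112), (341,108), (346,178), (271,182). The pack's blue top rear edge runs (181.6,257.6)-(200.6,250.4), with its terminal end up. The tool handle end is at (259,244) and the tip at (329,235).

```bash
python3 - <<'E'
from h import *
from scipy.optimize import least_squares as ls
T=cam("top");S=cam("scene")
q=lambda a:np.array(a,float)
def rot(y): return np.array([[np.cos(y),-np.sin(y)],[np.sin(y),np.cos(y)]])
tc=q([(267,111.75),(340.75,108),(345.75,178.25),(270.75,182.5)])
sc=q([(261.25+.0,123.75),(205.5,147.5),(250.5,182.5),(308.25,156.25)])
# order: rear-left, rear-right, front-right, front-left
W=lambda p,hx,hy,z:np.c_[q([(hx,hy),(hx,-hy),(-hx,-hy),(-hx,hy)])@rot(p[2]).T+p[:2],[z]*4]
# scene image: right=-0.6x-0.8y, down = -.51x+.378y: 
for c,pp in ((T,tc),(S,sc)): print([ray(c,*x,.066)[:2].round(4).tolist() for x in pp])
so=sc[[0,1,2,3]]
def mk(order):
    so=sc[order]
    return lambda p: np.r_[(proj(T,W(p,p[3],p[4],.066))-tc).ravel(),(proj(S,W(p,p[3],p[4],.066))-so).ravel()]
best=min((ls(mk([(i+k)%4 if d>0 else (k-i)%4 for i in range(4)]),[.62,-.05,0,.083,.085]) for k in range(4) for d in(1,-1)),key=lambda r:r.cost)
print("unit",best.x.round(4),best.cost,best.fun.round(1))
f=lambda p:(proj(T,W(p,p[3],p[4],.066))-tc).ravel(); print("unit T only",ls(f,best.x).x.round(4))
# tool
for u,v,z in((259,244,.0075),(298,239,.004),(329,235.2,.003)): print("tool",ray(T,u,v,z)[:2].round(4))
for u,v in((181.6,257.6),(200.6,250.4),(191.6,225.4),(172.4,233.6)): print("pack",ray(T,u,v,.056)[:2].round(4))
# scene pack: crop (172,245) x3 at (632,360)
for u,v in((798,423),(748,474),(664,428),(716,378)): print("packS",ray(S,(u-632)/3+172,(v-360)/3+245,.056)[:2].round(4))
E
```

```text
[[0.7221, 0.0847], [0.7246, -0.0879], [0.5593, -0.0917], [0.5547, 0.0809]]
[[0.7303, -0.0865], [0.7247, 0.0831], [0.5573, 0.0789], [0.5561, -0.0854]]
unit [ 0.641  -0.003   0.0211  0.0838  0.0853] 2.9979987405977067 [ 0.2 -0.3 -0.7 -0.8 -0.8  0.1  0.2 -0.3  0.1  0.5  0.9  0.7  0.6 -1.3
 -0.1  0.7]
unit T only [ 0.6402 -0.0035  0.0216  0.0832  0.0863]
tool [0.4103 0.1139]
tool [0.4198 0.0183]
tool [ 0.427  -0.0576]
pack [0.387  0.2929]
pack [0.4024 0.2483]
pack [0.4607 0.2686]
pack [0.4428 0.314 ]
packS [0.4004 0.2501]
packS [0.3856 0.2956]
packS [0.4444 0.3159]
packS [0.4605 0.2691]
```

```bash
cat > plan.py <<'E'
# usage: plan.py x y z psi  -> shift/turn in tool axes from the measured pose (tool down, closing line at angle psi)
import sys
from h import *
from scipy.spatial.transform import Rotation as Ro
x,y,z,p=map(float,sys.argv[1:5])
s=env.get_state(); w,a,b,c=s["orientation"]; R=Ro.from_quat([a,b,c,w]); P=np.array(s["tcp_pos"])
Y=np.array([np.cos(p),np.sin(p),0]);Z=np.array([0,0,-1.]);G=Ro.from_matrix(np.c_[np.cross(Y,Z),Y,Z])
d=R.inv().apply(np.array([x,y,z])-P); r=(R.inv()*G).as_rotvec()
print("d",d.round(4),"r",r.round(4),"rows",np.linalg.norm(d)/.0625,np.linalg.norm(r)/.188,"tcp",P.round(4),"F",s["wrist_force"].round(1),"j",s["joint_pos"].round(2),"t",s["clock"])
E
python3 plan.py .418 .0325 .16 .097
```

```text
d [ 0.4072 -0.4752  0.0933] r [-2.00e-04 -1.00e-04 -1.35e+00] rows 10.123844567393038 7.180974241184382 tcp [ 0.1797 -0.5462  0.2532] F [ 0.2 -0.6  0.5] j [-1.39  0.31  0.05  1.3  -0.    1.43] t 0.4
```

```bash
python3 nudge.py '[[0.407,-0.475,0.093,0,0,-1.35],[0.407,-0.475,0.093,0,0,-1.35],[0.407,-0.475,0.093,0,0,-1.35],[0.407,-0.475,0.093,0,0,-1.35],[0.407,-0.475,0.093,0,0,-1.35],[0.407,-0.475,0.093,0,0,-1.35],[0.407,-0.475,0.093,0,0,-1.35],[0.407,-0.475,0.093,0,0,-1.35]]' 0.04; python3 plan.py .418 .0325 .16 .097
```

```text
clock: 1.4
tcp_pos: [0.3687, -0.0872, 0.1799]
orientation: [0.001, 0.671, 0.741, 0.0]
wrist_force: [1.0, -0.3, 0.6]
finger_gap: 0.0397
grip_force: 0.0
d [0.1143 0.0609 0.0199] r [0.0016 0.001  0.0019] rows 2.096508471763724 0.014356274091040306 tcp [ 0.3687 -0.0872  0.1799] F [ 1.  -0.3  0.6] j [-0.45 -0.03 -0.54  1.06 -0.    1.03] t 1.4
```

```bash
python3 nudge.py '[[0.1143,0.0609,0.02,0,0,0],[0.1143,0.0609,0.02,0,0,0],[0.1143,0.0609,0.02,0,0,0],[0.1143,0.0609,0.02,0,0,0]]'; python3 - <<'E'
from h import *
W=cam("wrist"); print(W["K"].tolist(),(-W["R"].T@W["t"]).round(4),W["R"].round(3).tolist())
cv2.imwrite("pics/w1.png",cv2.resize(W["image"][:,:,::-1],(800,600),interpolation=cv2.INTER_CUBIC))
E
python3 plan.py .418 .0325 .16 .097
```

```text
clock: 1.9
tcp_pos: [0.4174, 0.0311, 0.1597]
orientation: [-0.0, 0.671, 0.741, -0.0]
wrist_force: [0.2, -0.5, 0.2]
finger_gap: 0.0401
grip_force: 0.0
[[297.3186396354542, 0.0, 259.66656953368283], [0.0, 297.3186396354542, 195.43275636106162], [0.0, 0.0, 1.0]] [0.4094 0.1111 0.279 ] [[0.995, 0.099, -0.001], [0.095, -0.945, 0.313], [0.03, -0.312, -0.95]]
d [ 0.0021  0.0009 -0.0002] r [-0.0003  0.0005 -0.0001] rows 0.03717714588823374 0.0030901866244747098 tcp [0.4173 0.0303 0.1598] F [-0.1 -0.2  1.8] j [-0.12  0.07 -0.5   1.01 -0.    1.35] t 1.95
```

View pics/w1.png

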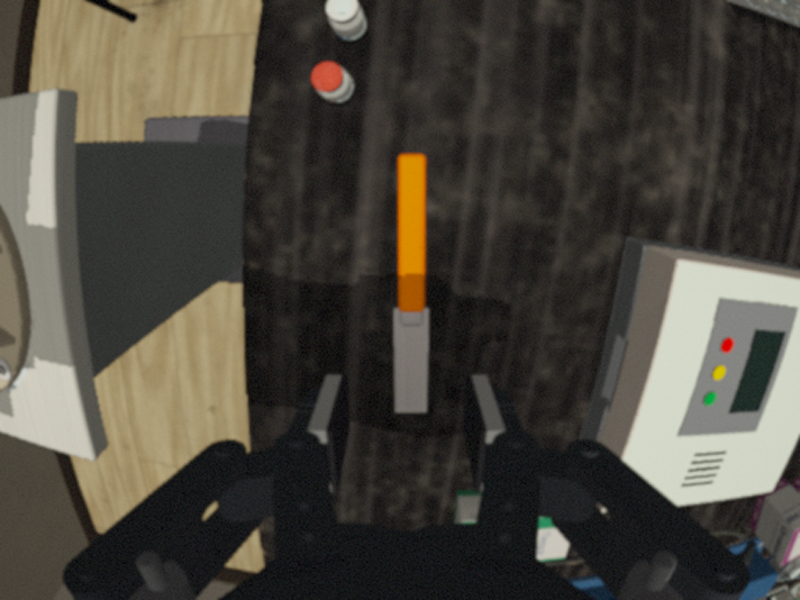

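The wrist view shows the handle end at (411,154), handle/blade junction at (411,310) and tip at (411,413). The unit's front-left top corner is at (676,260), front-right at (679,503), and the slot is near (613,370).

```bash
cat >> h.py <<'E'
def wray(c,u,v,z):
    K,R,t=c["K"],c["R"],c["t"]; C=-R.T@t; dx,dy=u-K[0,2],v-K[1,2]; r=np.hypot(dx,dy); a=r/K[0,0]
    d=R.T@np.array([np.sin(a)*dx/r,np.sin(a)*dy/r,np.cos(a)]); return C+d*(z-C[2])/d[2]
E
python3 - <<'E'
from h import *
W=cam("wrist"); k=.64
for n,u,v,z in(("rear",411,154,.0075),("junc",411,310,.012),("tip",411,413,.003),("FL",676,260,.066),("FR",679,503,.066),("slot",611,370,.022)): print(n,wray(W,u*k,v*k,z).round(4))
E
```

```text
rear [0.4121 0.1124 0.0075]
junc [0.4213 0.0199 0.012 ]
tip [ 0.4294 -0.0581  0.003 ]
FL [0.5558 0.0794 0.066 ]
FR [ 0.6244 -0.0883  0.066 ]
slot [ 0.5569 -0.0057  0.022 ]
```

```bash
python3 plan.py .4203 .0317 .0245 .101
```

```text
d [0.0017 0.0031 0.1354] r [-0.0001  0.0004 -0.0055] rows 2.1671181047030164 0.029099819159096662 tcp [0.4173 0.0298 0.1599] F [-0.4 -0.3  0.1] j [-0.12  0.07 -0.5   1.01 -0.    1.35] t 2.0
```

```bash
python3 nudge.py '[[0.0017,0.0031,0.06,0,0,-0.005],[0.0017,0.0031,0.11,0,0,-0.005],[0.0017,0.0031,0.135,0,0,-0.005],[0.0017,0.0031,0.135,0,0,-0.005]]'; python3 nudge.py '[[0,0,0,0,0,0],[0,0,0,0,0,0],[0,0,0,0,0,0],[0,0,0,0,0,0]]' 0 60; python3 plan.py .4203 .0317 .0245 .101
```

```text
clock: 2.5
tcp_pos: [0.4188, 0.0312, 0.0236]
orientation: [-0.001, 0.671, 0.741, -0.001]
wrist_force: [-0.6, -0.4, 0.8]
finger_gap: 0.04
grip_force: 0.0
clock: 3.0
tcp_pos: [0.4218, 0.032, 0.0263]
orientation: [0.002, 0.67, 0.742, 0.0]
wrist_force: [-1.4, -3.4, 7.1]
finger_gap: 0.014
grip_force: 60.8
d [-0.0002 -0.0015  0.0018] r [0.0028 0.0022 0.0006] rows 0.03762346827207442 0.01906678209468228 tcp [0.4218 0.032  0.0263] F [-1.4 -3.4  7.1] j [-0.11  0.24 -0.68  0.65 -0.    1.36] t 3.0
```

```bash
python3 nudge.py '[[0,0,-0.06,0,0,0],[0,0,-0.09,0,0,0],[0,0,-0.09,0,0,0]]'; python3 plan.py .442 -.0072 .12 1.592
```

```text
clock: 3.38
tcp_pos: [0.4229, 0.0326, 0.1178]
orientation: [0.003, 0.67, 0.742, 0.002]
wrist_force: [0.5, 0.8, -0.5]
finger_gap: 0.0141
grip_force: 59.9
d [-0.0415  0.0149 -0.0021] r [ 0.0044  0.0062 -1.4898] rows 0.7064654978769789 7.924409972639098 tcp [0.4229 0.0326 0.1178] F [ 0.5  0.8 -0.5] j [-0.11  0.11 -0.56  0.89  0.    1.36] t 3.375
```

```bash
python3 nudge.py '[[-0.01,0.01,0,0,0,-0.187],[-0.02,0.015,0,0,0,-0.374],[-0.0415,0.015,0,0.002,0.003,-0.56],[-0.0415,0.015,0,0.002,0.003,-0.747],[-0.0415,0.015,0,0.004,0.006,-0.933],[-0.0415,0.015,0,0.004,0.006,-1.12],[-0.0415,0.015,0,0.004,0.006,-1.306],[-0.0415,0.015,0,0.004,0.006,-1.49]]'; python3 nudge.py '[[0,0,0.04,0,0,0],[0,0,0.06,0,0,0],[0,0,0.06,0,0,0]]'; python3 plan.py .442 -.0072 .0455 1.592;  python3 - <<'E'
from h import *
W=cam("wrist"); S=cam("scene")
o=np.zeros((600,800,3),np.uint8)
o[:384,:512]=W["image"][:,:,::-1]; s=tile(S,220,150,96,72,3); o[384:384+216,:288]=s; 
o[384:584,300:800]=tile(W,206,180,100,40,5)
cv2.imwrite("pics/w2.png",o)
E
```

```text
clock: 4.38
tcp_pos: [0.4389, -0.0068, 0.1137]
orientation: [-0.004, -0.014, 1.0, 0.001]
wrist_force: [-1.4, -0.5, -0.6]
finger_gap: 0.0144
grip_force: 59.8
clock: 4.75
tcp_pos: [0.4369, -0.0065, 0.0527]
orientation: [-0.006, -0.011, 1.0, 0.001]
wrist_force: [-0.5, 0.5, -0.7]
finger_gap: 0.0138
grip_force: 59.8
d [-0.0051 -0.0008  0.0072] r [ 0.0022 -0.0113  0.0001] rows 0.14194728206565613 0.06144044809359908 tcp [ 0.4369 -0.0065  0.0527] F [-0.5  0.5 -0.7] j [-0.2   0.23 -0.61  0.75 -0.   -0.22] t 4.75
```

View pics/w2.png

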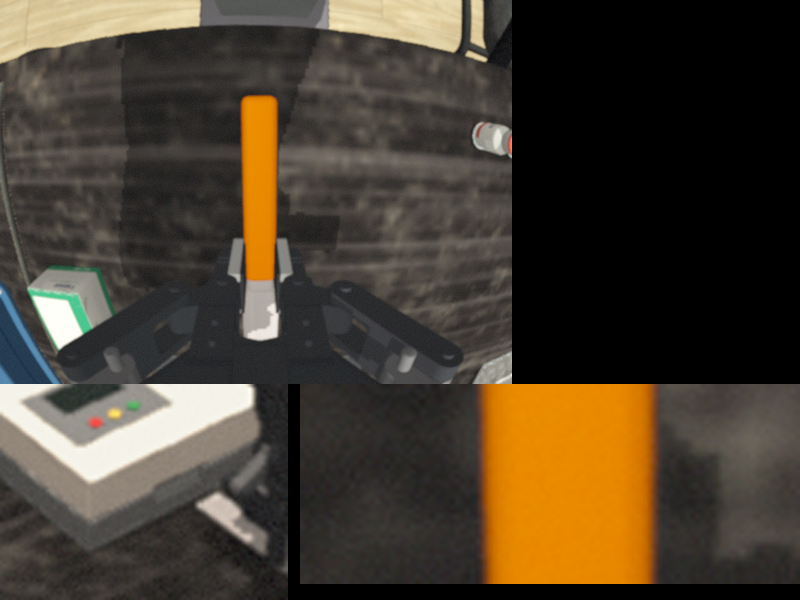

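The wrist view shows the handle straight along the tool axis ((260,95)-(260,280)). In the scene crop the blade tip is about at native (288,187), just short of the slot. I'll check the tip height numerically.

```bash
python3 - <<'E'
from h import *
T=cam("top");S=cam("scene")
for n,dx in(("tip",.0895),("rear",-.08)): 
  X=np.array([.4369+dx,-.0065+.021*dx,.0294]);print(n,proj(S,X).round(1),proj(T,X).round(1))
h=cv2.cvtColor(T["image"],cv2.COLOR_RGB2HSV)
m=((h[...,2]>110)&(h[...,1]<70)); m[:180]=0;m[215:]=0;m[:,:290]=0;m[:,325:]=0
p=np.argwhere(m);print(len(p),p.min(0)[::-1],p.max(0)[::-1], p.mean(0)[::-1])
o=np.zeros((300,800,3),np.uint8); o[:,:400]=tile(T,285,175,50,38,8)[:300]; o[:,400:]=tile(S,270,170,50,38,8)[:300]; cv2.imwrite("pics/t3.png",o)
E
```

```text
tip [288.9 188.6] [306.7 194.6]
rear [345.6 230.6] [311.  266.2]
347 [290 180] [324 214] [311.46685879 202.41210375]
```

View pics/t3.png

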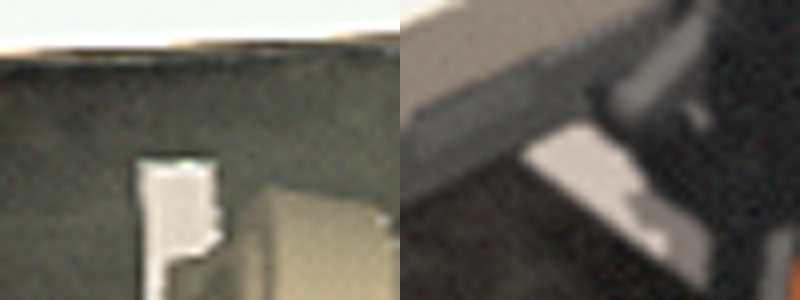

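The blade tip is at top-view (307,195) and scene (289,187). That's within 1.3 px of prediction, so I can insert.

```bash
python3 nudge.py '[[0,0,0.0082,0,-0.011,0],[0,0,0.0082,0,-0.011,0]]'; python3 nudge.py '[[-0.02,0,0,0,0,0],[-0.035,0,0,0,0,0],[-0.043,0,0,0,0,0],[-0.05,0,0,0,0,0],[-0.05,0,0,0,0,0]]'; python3 plan.py .486 -.006 .0445 1.592
```

```text
clock: 5.2
tcp_pos: [0.4386, -0.0069, 0.0463]
orientation: [0.002, -0.011, 1.0, 0.001]
wrist_force: [-0.7, 0.2, -1.5]
finger_gap: 0.014
grip_force: 59.9
clock: 5.82
tcp_pos: [0.4894, -0.0059, 0.0467]
orientation: [0.002, -0.011, 1.0, 0.0]
wrist_force: [0.1, 0.4, -1.1]
finger_gap: 0.0143
grip_force: 59.9
d [ 0.0034 -0.      0.0022] r [0.0009 0.0045 0.0002] rows 0.06493518093349689 0.024305747854446703 tcp [ 0.4894 -0.0059  0.0467] F [ 0.1  0.4 -1.1] j [-0.18  0.31 -0.5   0.75  0.   -0.2 ] t 5.825
```

```bash
python3 nudge.py '[[0,0,-0.01,0,0,0],[-0.001,0,-0.022,0,0,0],[-0.003,0,-0.038,0,0,0],[-0.0075,0,-0.054,0,0,0],[-0.013,0,-0.07,0,0,0],[-0.02,0,-0.085,0,0,0],[-0.029,0,-0.1,0,0,0],[-0.029,0,-0.1,0,0,0]]'; python3 - <<'E'
from h import *
S=cam("scene");T=cam("top")
o=np.hstack([tile(S,190,60,130,150,3),tile(T,250,90,110,150,3)]);cv2.imwrite("pics/l1.png",o)
E
```

```text
clock: 6.82
tcp_pos: [0.5192, -0.0057, 0.1489]
orientation: [0.004, -0.011, 1.0, 0.0]
wrist_force: [-0.6, -0.3, -1.0]
finger_gap: 0.0143
grip_force: 59.8
```

View pics/l1.png

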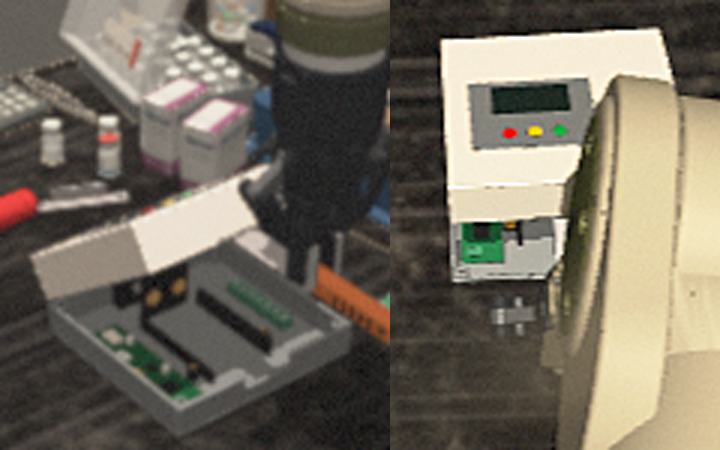

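The scene crop shows the cover lifted about 0.6 rad on the blade, with the bay, ribs and contacts visible. Continuing the arc.

```bash
python3 nudge.py '[[-0.0105,0,-0.013,0,0,0],[-0.022,0,-0.025,0,0,0],[-0.035,0,-0.037,0,0,0],[-0.048,0,-0.046,0,0,0],[-0.063,0,-0.055,0,0,0],[-0.078,0,-0.061,0,0,0],[-0.095,0,-0.062,0,0,0],[-0.11,0,-0.061,0,0,0]]'; python3 nudge.py '[[-0.015,0,0,0,0,0],[-0.03,0,0.002,0,0,0],[-0.042,0,0.004,0,0,0],[-0.055,0,0.004,0,0,0],[-0.055,0,0.004,0,0,0],[-0.055,0,0.004,0,0,0]]'; python3 - <<'E'
from h import *
S=cam("scene");T=cam("top")
o=np.hstack([tile(S,190,30,130,180,3),tile(T,250,60,110,180,3)]);cv2.imwrite("pics/l2.png",o)
E
```

```text
clock: 7.92
tcp_pos: [0.6271, -0.0031, 0.2076]
orientation: [0.001, -0.011, 1.0, 0.001]
wrist_force: [-0.4, -0.2, -0.6]
finger_gap: 0.0142
grip_force: 59.9
clock: 8.68
tcp_pos: [0.6818, -0.002, 0.2043]
orientation: [0.002, -0.011, 1.0, 0.001]
wrist_force: [-0.8, 0.3, -0.9]
finger_gap: 0.0142
grip_force: 59.8
```

View pics/l2.png

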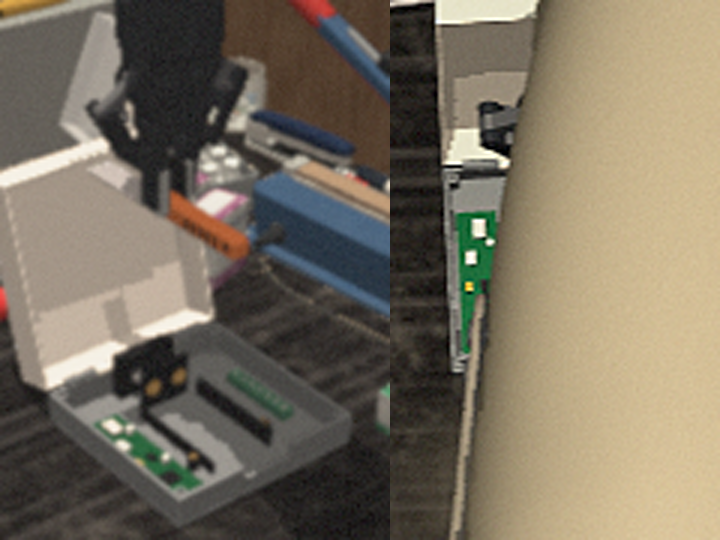

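The cover is leaning back past vertical with its inside visible in the scene crop. Now I'll withdraw and put the tool back.

```bash
python3 nudge.py '[[0.05,0,0,0,0,0],[0.11,0,0,0,0,0],[0.17,0,0,0,0,0],[0.23,0,0,0,0,0.15],[0.255,0,0,0,0,0.33],[0.255,0,0,0,0,0.51],[0.255,0,0,0,0,0.69],[0.255,0,0,0,0,0.87]]'; python3 plan.py .4203 .0317 .09 .101
```

```text
clock: 9.78
tcp_pos: [0.4269, -0.0074, 0.204]
orientation: [0.002, 0.415, 0.91, 0.002]
wrist_force: [-0.3, 0.9, -1.3]
finger_gap: 0.0139
grip_force: 59.9
d [0.0342 0.0201 0.114 ] r [0.0055 0.0015 0.615 ] rows 1.9303844064843447 3.2712413900849233 tcp [ 0.4269 -0.0074  0.204 ] F [-0.3  0.9 -1.3] j [-0.21  0.05 -0.4   1.11  0.    0.65] t 9.775
```

```bash
python3 nudge.py '[[0.034,0.02,0.03,0.0055,0.0015,0.185],[0.034,0.02,0.06,0.0055,0.0015,0.37],[0.034,0.02,0.09,0.0055,0.0015,0.55],[0.034,0.02,0.114,0.0055,0.0015,0.615],[0.034,0.02,0.114,0.0055,0.0015,0.615],[0.034,0.02,0.114,0.0055,0.0015,0.615]]'; python3 plan.py .4203 .0317 .0275 .101
```

```text
clock: 10.52
tcp_pos: [0.4209, 0.0314, 0.0905]
orientation: [0.0, 0.668, 0.744, 0.0]
wrist_force: [-0.2, 0.5, -0.3]
finger_gap: 0.014
grip_force: 59.8
d [ 0.0004 -0.0006  0.063 ] r [ 0.0002 -0.      0.0071] rows 1.0074619665233837 0.037541437682907755 tcp [0.4209 0.0314 0.0905] F [-0.2  0.5 -0.3] j [-0.12  0.15 -0.6   0.83  0.    1.35] t 10.525
```

```bash
python3 nudge.py '[[0,0,0.04,0,0,0],[0,0,0.055,0,0,0],[0,0,0.062,0,0,0],[0,0,0.063,0,0,0],[0,0,0.063,0,0,0]]'
```

```text
clock: 11.15
tcp_pos: [0.4213, 0.0314, 0.0274]
orientation: [0.0, 0.668, 0.744, 0.0]
wrist_force: [0.4, -0.0, -0.2]
finger_gap: 0.0142
grip_force: 59.9
```

```bash
python3 nudge.py '[[0,0,0,0,0,0],[0,0,0,0,0,0],[0,0,0,0,0,0]]' 0.04; python3 nudge.py '[[0,0,-0.05,0,0,0],[0,0,-0.11,0,0,0],[0,0,-0.17,0,0,0],[0,0,-0.17,0,0,0]]' 0.085; python3 plan.py .432 .2845 .2 1.90
```

```text
clock: 11.52
tcp_pos: [0.4207, 0.0314, 0.0267]
orientation: [-0.0, 0.668, 0.744, -0.0]
wrist_force: [0.4, -0.4, -0.7]
finger_gap: 0.0402
grip_force: 0.0
clock: 12.02
tcp_pos: [0.4238, 0.0311, 0.2013]
orientation: [0.003, 0.668, 0.744, 0.003]
wrist_force: [0.5, -0.1, -0.0]
finger_gap: 0.0852
grip_force: 0.0
d [0.2511 0.0352 0.0012] r [ 0.0044  0.0088 -1.7928] rows 4.056313090988512 9.536574525784655 tcp [0.4238 0.0311 0.2013] F [ 0.5 -0.1 -0. ] j [-0.12  0.04 -0.42  1.1   0.    1.35] t 12.025
```

```bash
python3 nudge.py '[[0.05,0.01,0,0.004,0.008,-0.187],[0.1,0.02,0,0.004,0.008,-0.374],[0.15,0.03,0,0.004,0.008,-0.56],[0.2,0.035,0,0.004,0.008,-0.747],[0.251,0.035,0,0.004,0.008,-0.933],[0.251,0.035,0,0.004,0.008,-1.12],[0.251,0.035,0,0.004,0.008,-1.306],[0.251,0.035,0,0.004,0.008,-1.49]]'; python3 nudge.py '[[0,0,0,0,0,-0.187],[0,0,0,0,0,-0.303],[0,0,0,0,0,-0.303]]'; python3 - <<'E'
from h import *
W=cam("wrist");S=cam("scene")
o=np.zeros((600,800,3),np.uint8)
o[:384,:512]=W["image"][:,:,::-1]; s=tile(S,130,30,240,180,1.2); o[:216,512:800]=s
o[384:600,:320]=cv2.resize(S["image"][:,:,::-1],(320,216)); o[216:600,512:800]=tile(W,208,110,96,128,3)
cv2.imwrite("pics/p1.png",o); print((-W["R"].T@W["t"]).round(4))
E
python3 plan.py .432 .2845 .2 1.90
```

```text
clock: 13.02
tcp_pos: [0.4278, 0.2848, 0.1951]
orientation: [-0.006, -0.017, 1.0, 0.001]
wrist_force: [-0.8, 1.0, 1.0]
finger_gap: 0.0847
grip_force: 0.0
clock: 13.4
tcp_pos: [0.428, 0.2845, 0.1954]
orientation: [-0.005, -0.163, 0.987, 0.002]
wrist_force: [0.1, 0.1, -0.7]
finger_gap: 0.0851
grip_force: 0.0
[0.3532 0.2585 0.3155]
d [-0.0035 -0.0012 -0.0042] r [ 0.0049 -0.009  -0.0021] rows 0.09008903800259209 0.05567429978266631 tcp [0.4282 0.2845 0.1958] F [-0.4 -0.3 -0.4] j [ 0.43  0.23 -0.21  1.14  0.01  0.1 ] t 13.5
```

View pics/p1.png

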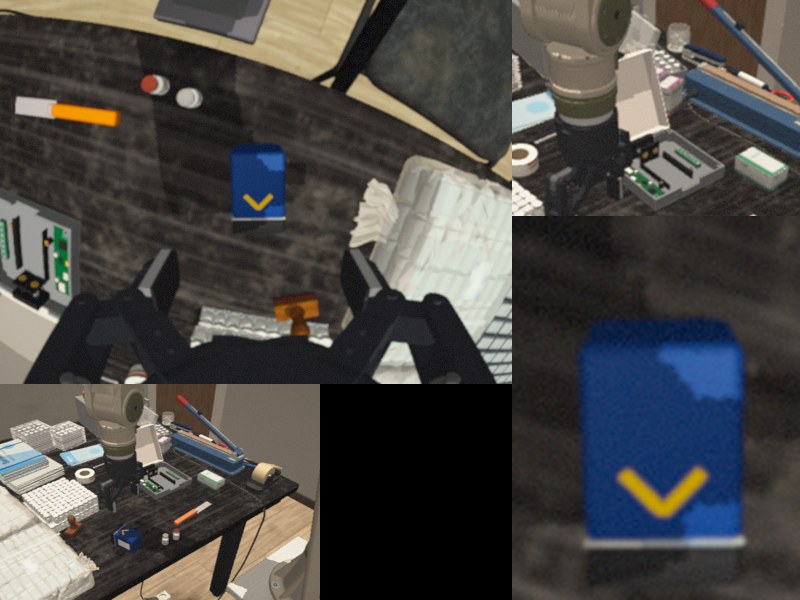

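The wrist view shows the pack squarely under the gripper: top rear edge at (231,153)-(284,153), white line at (232,219)-(286,218). The tool lies flat and the cover stays back.

```bash
python3 - <<'E'
from h import *
W=cam("wrist")
P=[wray(W,u,v,.056)[:2] for u,v in((231,153),(284.3,153),(285.7,218.3),(231.7,219))]
print(np.round(P,4).tolist())
r=(P[0]+P[1])/2;f=(P[2]+P[3])/2;d=f-r;print("yaw",np.arctan2(d[1],d[0]),"len",np.linalg.norm(d),"w",np.linalg.norm(P[1]-P[0]),np.linalg.norm(P[2]-P[3]),"ctr",r+d/np.linalg.norm(d)*.04)
e=P[1]-P[0];print(np.arctan2(-e[0],e[1]))
E
python3 plan.py .432 .2845 .2 1.90
```

```text
[[0.4021, 0.2496], [0.387, 0.2943], [0.4449, 0.317], [0.4619, 0.2688]]
yaw 0.3415651609701296 len 0.06246573436523535 w 0.04719222009008876 0.051048140915621924 ctr [0.43222715 0.28537231]
0.32628242318474376
d [-0.0034 -0.0012 -0.0041] r [ 0.0049 -0.0087 -0.0018] rows 0.08701945357957526 0.05394532409533992 tcp [0.4283 0.2846 0.196 ] F [-0.2  0.4 -0.1] j [ 0.43  0.23 -0.21  1.14  0.01  0.1 ] t 13.55
```

```bash
python3 plan.py .432 .285 .046 1.906
```

```text
d [-0.0049 -0.0015  0.1499] r [ 0.0049 -0.0087 -0.0078] rows 2.400456850261881 0.06725436713878012 tcp [0.4283 0.2846 0.196 ] F [-0.2  0.4 -0.1] j [ 0.43  0.23 -0.21  1.14  0.01  0.1 ] t 13.55
```

```bash
python3 nudge.py '[[-0.005,-0.0015,0.05,0.005,-0.009,-0.008],[-0.005,-0.0015,0.1,0.005,-0.009,-0.008],[-0.005,-0.0015,0.13,0.005,-0.009,-0.008],[-0.005,-0.0015,0.15,0.005,-0.009,-0.008],[-0.005,-0.0015,0.15,0.005,-0.009,-0.008]]'; python3 plan.py .432 .285 .046 1.906
```

```text
clock: 14.18
tcp_pos: [0.431, 0.2846, 0.0449]
orientation: [-0.001, -0.167, 0.986, -0.0]
wrist_force: [0.3, -0.7, -0.8]
finger_gap: 0.0855
grip_force: 0.0
d [-0.0011  0.0001 -0.0011] r [-0.0003 -0.0026  0.001 ] rows 0.024789735077554505 0.014913921461186135 tcp [0.431  0.2846 0.0449] F [ 0.3 -0.7 -0.8] j [ 0.43  0.37 -0.43  0.78 -0.    0.09] t 14.175
```

```bash
python3 nudge.py '[[0,0,0,0,0,0],[0,0,0,0,0,0],[0,0,0,0,0,0],[0,0,0,0,0,0],[0,0,0,0,0,0]]' 0 60; python3 nudge.py '[[0,0,-0.02,0,0,0],[0,0,-0.06,0,0,0],[0,0,-0.1,0,0,0],[0,0,-0.1,0,0,0]]'; python3 - <<'E'
from h import *
T=cam("top");S=cam("scene");W=cam("wrist")
o=np.zeros((600,800,3),np.uint8)
o[:600,:420]=tile(T,265,100,84,120,5); o[:300,420:800]=tile(S,190,90,95,75,4); o[300:600,420:800]=tile(W,200,150,127,100,3)[:300,:380]
cv2.imwrite("pics/r1.png",o)
E
python3 plan.py .6345 -.003 .15 1.592
```

```text
clock: 14.8
tcp_pos: [0.4337, 0.2858, 0.048]
orientation: [0.002, -0.168, 0.986, 0.0]
wrist_force: [0.0, 0.1, 6.3]
finger_gap: 0.0489
grip_force: 63.6
clock: 15.3
tcp_pos: [0.4344, 0.2862, 0.1498]
orientation: [0.004, -0.168, 0.986, 0.001]
wrist_force: [0.3, -0.6, -2.4]
finger_gap: 0.0488
grip_force: 62.9
d [-0.0963 -0.3388 -0.0045] r [-1.000e-04 -4.000e-04  3.159e-01] rows 5.635603478958031 1.680457172695441 tcp [0.4316 0.2849 0.1455] F [-0.5 -0.6 -2.2] j [ 0.43  0.26 -0.3   1.01 -0.    0.09] t 15.45
```

View pics/r1.png

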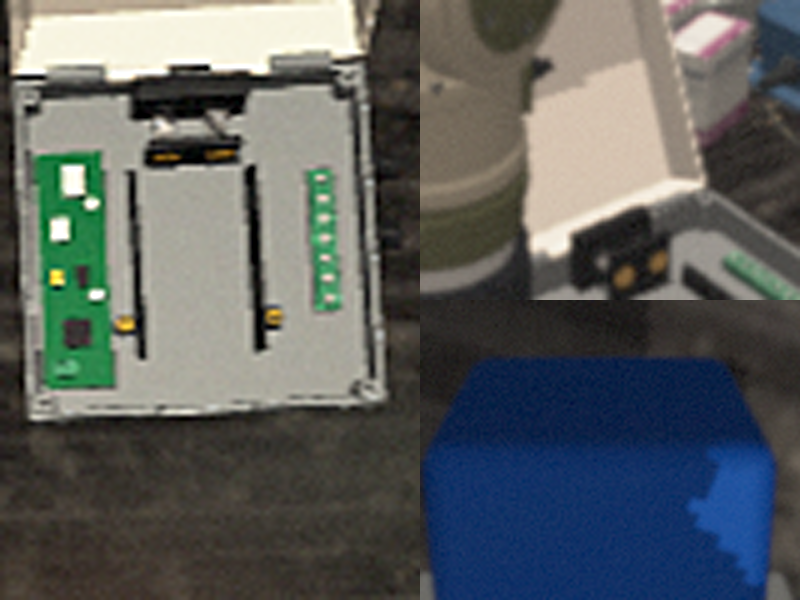

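The top crop shows the ribs' inner faces at (137,172)-(146,357) and (247,167)-(256,350), with the contact plate at about (193,152). The bay is clear and the cover is fully back.

```bash
python3 - <<'E'
from h import *
T=cam("top")
f=lambda x,y,z:ray(T,x/5+265,y/5+100,z)[:2]
L0,L1,R0,R1=f(138,172,.018),f(146,357,.018),f(247,167,.018),f(256,350,.018)
print(np.round([L0,L1,R0,R1],4).tolist()); m1=(L1+R1)/2;m0=(L0+R0)/2;d=m0-m1
print("mid",m0,m1,"yaw",np.arctan2(d[1],d[0]),"w",np.linalg.norm(L0-R0),np.linalg.norm(L1-R1),"len",np.linalg.norm(d))
for n,(x,y) in dict(RL=(15,85),RR=(360,70),FR=(386,400),FL=(28,420)).items(): print(n,f(x,y,.028).round(4))
E
python3 plan.py .6345 -.003 .15 1.592
```

```text
[[0.6768, 0.0233], [0.5848, 0.0226], [0.6774, -0.0304], [0.5865, -0.0311]]
mid [ 0.67712428 -0.00354551] [ 0.58565612 -0.00424224] yaw 0.007617080219960699 w 0.053623992079330225 0.05371024782937339 len 0.09147081191474231
RL [0.72   0.0826]
RR [ 0.7213 -0.0859]
FR [ 0.5591 -0.091 ]
FL [0.5547 0.0812]
d [-0.0966 -0.3387 -0.005 ] r [-0.0005 -0.0014  0.316 ] rows 5.636161683978564 1.6806281317141267 tcp [0.4313 0.2847 0.145 ] F [-0.8 -0.1 -2.4] j [ 0.43  0.26 -0.3   1.01 -0.    0.09] t 15.5
```

```bash
python3 nudge.py '[[-0.017,-0.06,0,0,0,0.06],[-0.034,-0.12,0,0,0,0.12],[-0.051,-0.18,-0.003,0,0,0.18],[-0.068,-0.24,-0.005,0,0,0.24],[-0.083,-0.29,-0.005,0,0,0.3],[-0.097,-0.339,-0.005,0,0,0.313],[-0.097,-0.339,-0.005,0,0,0.313],[-0.097,-0.339,-0.005,0,0,0.313]]'; python3 nudge.py '[[0,0,0,0,0,0],[0,0,0,0,0,0],[0,0,0,0,0,0],[0,0,0,0,0,0]]'; python3 plan.py .634 -.0037 .08 1.589
```

```text
clock: 16.5
tcp_pos: [0.6348, -0.0025, 0.1496]
orientation: [-0.001, -0.012, 1.0, 0.001]
wrist_force: [0.4, 0.2, -1.6]
finger_gap: 0.0486
grip_force: 63.1
clock: 17.0
tcp_pos: [0.636, -0.0022, 0.1519]
orientation: [0.001, -0.012, 1.0, 0.0]
wrist_force: [-0.2, -0.7, -2.2]
finger_gap: 0.0491
grip_force: 63.1
d [ 0.0022 -0.0015  0.0719] r [0.0004 0.0016 0.0066] rows 1.1507627106879672 0.03628159861996952 tcp [ 0.636  -0.0022  0.1519] F [-0.2 -0.7 -2.2] j [-0.13  0.47  0.03  1.13  0.   -0.15] t 17.0
```

```bash
python3 nudge.py '[[0.002,-0.0015,0.03,0,0.0015,0.0066],[0.002,-0.0015,0.055,0,0.0015,0.0066],[0.002,-0.0015,0.072,0,0.0015,0.0066],[0.002,-0.0015,0.072,0,0.0015,0.0066],[0.002,-0.0015,0.072,0,0.0015,0.0066]]'; python3 plan.py .634 -.0037 .062 1.589; python3 - <<'E'
from h import *
T=cam("top");S=cam("scene");s=env.get_state();P=np.array(s["tcp_pos"]);ph=.018
c=P+[-.0015,0,0];b=P[2]-.048
for n,C in(("T",T),("S",S)):
  h=cv2.cvtColor(C["image"],cv2.COLOR_RGB2HSV);m=((h[...,0]>105)&(h[...,0]<130)&(h[...,1]>110)&(h[...,2]>40)).astype(np.uint8)
  if n=="T": m[:,:260]=0;m[:,350:]=0;m[:100]=0;m[185:]=0
  else: m[:,:200]=0;m[:,310:]=0;m[:100]=0;m[200:]=0
  p=np.argwhere(m)[:,::-1];print(n,len(p), p.min(0),p.max(0)) if len(p) else print(n,0)
  X=np.array([[c[0]+i*np.cos(ph)-j*np.sin(ph),c[1]+i*np.sin(ph)+j*np.cos(ph),z] for i in(-.04,.022) for j in(-.025,.025) for z in(b,b+.056)])
  q=proj(C,X);print("  pred",q.min(0).round(1),q.max(0).round(1))
E
```

```text
clock: 17.62
tcp_pos: [0.6349, -0.0042, 0.0806]
orientation: [0.001, -0.009, 1.0, 0.0]
wrist_force: [-0.3, -0.6, -2.1]
finger_gap: 0.0491
grip_force: 63.2
d [0.0009 0.0005 0.0185] r [ 0.0002  0.0012 -0.0005] rows 0.29726698262503237 0.006969595721303768 tcp [ 0.6349 -0.0042  0.0806] F [-0.3 -0.6 -2.1] j [-0.13  0.52 -0.07  0.98  0.   -0.15] t 17.625
T 0
  pred [294.2 135.5] [319.5 167.1]
S 593 [246 101] [309 173]
  pred [244.7 136.5] [279.3 176.6]
```

```bash
python3 nudge.py '[[0.001,0.0005,0.006,0,0,0],[0.001,0.0005,0.012,0,0,0],[0.001,0.0005,0.016,0,0,0],[0.001,0.0005,0.016,0,0,0]]'; python3 nudge.py '[[0,0,0.003,0,0,0],[0,0,0.006,0,0,0],[0,0,0.006,0,0,0]]';  python3 nudge.py '[[0,0,0.002,0,0,0],[0,0,0.004,0,0,0],[0,0,0.004,0,0,0]]'
```

```text
clock: 18.23
tcp_pos: [0.6327, -0.0036, 0.063]
orientation: [-0.001, -0.009, 1.0, 0.0]
wrist_force: [-0.3, 0.3, -2.1]
finger_gap: 0.0493
grip_force: 63.2
clock: 18.6
tcp_pos: [0.6329, -0.0036, 0.0573]
orientation: [-0.0, -0.009, 1.0, 0.0]
wrist_force: [0.1, -0.2, -0.9]
finger_gap: 0.049
grip_force: 63.2
clock: 18.98
tcp_pos: [0.633, -0.0036, 0.0534]
orientation: [-0.0, -0.009, 1.0, 0.0]
wrist_force: [-0.1, 0.5, -1.7]
finger_gap: 0.0491
grip_force: 63.2
```

Free entry between the ribs. I'll seat it on the floor in small steps.

```bash
python3 nudge.py '[[0,0,0.001,0,0,0],[0,0,0.0015,0,0,0],[0,0,0.0015,0,0,0]]'; python3 nudge.py '[[0,0,0.001,0,0,0],[0,0,0.001,0,0,0],[0,0,0.001,0,0,0]]'
```

```text
clock: 19.35
tcp_pos: [0.6333, -0.0036, 0.0522]
orientation: [-0.0, -0.009, 1.0, 0.0]
wrist_force: [0.3, 0.0, -1.3]
finger_gap: 0.0491
grip_force: 63.4
clock: 19.73
tcp_pos: [0.6332, -0.0036, 0.052]
orientation: [0.0, -0.009, 1.0, 0.0]
wrist_force: [-3.1, 0.3, 5.2]
finger_gap: 0.049
grip_force: 64.1
```

```bash
python3 nudge.py '[[0,0,-0.0006,0,0,0],[0,0,-0.0006,0,0,0],[0,0,-0.0006,0,0,0]]'; python3 nudge.py '[[-0.002,0,0,0,0,0],[-0.005,0,0,0,0,0],[-0.008,0,0,0,0,0],[-0.008,0,0,0,0,0],[-0.008,0,0,0,0,0]]';python3 nudge.py '[[-0.001,0,0,0,0,0],[-0.003,0,0,0,0,0],[-0.004,0,0,0,0,0],[-0.004,0,0,0,0,0]]'
```

```text
clock: 20.1
tcp_pos: [0.6332, -0.0036, 0.0521]
orientation: [0.0, -0.009, 1.0, 0.0]
wrist_force: [-3.2, 1.6, 5.9]
finger_gap: 0.049
grip_force: 63.8
clock: 20.72
tcp_pos: [0.641, -0.0035, 0.0521]
orientation: [-0.0, -0.009, 1.0, 0.0]
wrist_force: [-4.8, 0.0, 6.5]
finger_gap: 0.0493
grip_force: 64.2
clock: 21.22
tcp_pos: [0.6446, -0.0035, 0.0521]
orientation: [-0.001, -0.009, 1.0, 0.0]
wrist_force: [-4.8, -0.2, 7.0]
finger_gap: 0.049
grip_force: 64.4
```

```bash
python3 nudge.py '[[0,0,-0.0008,0,0,0],[0,0,-0.0008,0,0,0],[0,0,-0.0008,0,0,0]]'; python3 nudge.py '[[-0.001,0,0,0,0,0],[-0.003,0,0,0,0,0],[-0.003,0,0,0,0,0]]';python3 nudge.py '[[-0.001,0,0,0,0,0],[-0.003,0,0,0,0,0],[-0.003,0,0,0,0,0]]'
```

```text
clock: 21.6
tcp_pos: [0.6453, -0.0035, 0.0521]
orientation: [-0.0, -0.009, 1.0, 0.0]
wrist_force: [-0.7, -0.2, -0.4]
finger_gap: 0.0492
grip_force: 63.5
clock: 21.98
tcp_pos: [0.6471, -0.0033, 0.0522]
orientation: [-0.001, -0.009, 1.0, 0.0]
wrist_force: [-5.3, -0.8, 2.5]
finger_gap: 0.0493
grip_force: 63.7
clock: 22.35
tcp_pos: [0.6497, -0.0033, 0.0522]
orientation: [-0.002, -0.009, 1.0, 0.0]
wrist_force: [-5.9, -1.0, 2.2]
finger_gap: 0.0492
grip_force: 63.7
```

```bash
python3 nudge.py '[[-0.001,0,-0.0002,0,0,0],[-0.003,0,-0.0003,0,0,0],[-0.003,0,-0.0003,0,0,0]]';python3 nudge.py '[[-0.001,0,0,0,0,0],[-0.002,0,0,0,0,0],[-0.002,0,0,0,0,0],[-0.002,0,0,0,0,0]]'
```

```text
clock: 22.72
tcp_pos: [0.6519, -0.0032, 0.0522]
orientation: [-0.002, -0.009, 1.0, 0.0]
wrist_force: [-7.7, -0.9, 2.7]
finger_gap: 0.0493
grip_force: 63.7
clock: 23.22
tcp_pos: [0.6533, -0.0032, 0.0523]
orientation: [-0.003, -0.009, 1.0, 0.0]
wrist_force: [-10.4, -0.4, 3.7]
finger_gap: 0.0493
grip_force: 63.8
```

```bash
python3 nudge.py '[[-0.001,0,-0.0003,0,0,0],[-0.001,0,-0.0003,0,0,0],[-0.001,0,-0.0003,0,0,0],[-0.001,0,-0.0003,0,0,0]]'; python3 nudge.py '[[0,0,0,0,0,0],[0,0,0,0,0,0],[0,0,0,0,0,0],[0,0,0,0,0,0]]'; python3 - <<'E'
from h import *
for i in range(4):
    S=cam("scene");s=env.get_state();print(s["tcp_pos"].round(4),s["wrist_force"].round(1),s["clock"])
cv2.imwrite("pics/fin.png",tile(S,170,60,150,130,4))
E
```

```text
clock: 23.72
tcp_pos: [0.654, -0.0032, 0.0523]
orientation: [-0.003, -0.009, 1.0, 0.0]
wrist_force: [-10.3, -1.0, 3.9]
finger_gap: 0.0492
grip_force: 63.8
clock: 24.22
tcp_pos: [0.654, -0.0032, 0.0523]
orientation: [-0.003, -0.009, 1.0, 0.0]
wrist_force: [-9.9, -1.4, 2.6]
finger_gap: 0.049
grip_force: 63.9
[ 0.654  -0.0032  0.0523] [-9.6 -1.1  3.6] 24.275
[ 0.654  -0.0032  0.0523] [-11.1  -1.5   3.9] 24.325
[ 0.654  -0.0032  0.0523] [-10.4  -0.4   4.7] 24.375
[ 0.654  -0.0032  0.0523] [-9.8 -1.3  3.7] 24.425
```

```bash
python3 -c "
from workcell import env
print(env.hand_in())"
```

```text
the job is handed in; nothing more can be done
None
```

I handed the job in at about 24.4 s of the 72 s: the cover is folded back, the tool lies flat near where it started, and the arm holds the pack in the bay, terminals forward, at about 10 N wrist force (a little of that may be floor friction); I had no picture views left to check the final pose, so that rests on the force and position readings.

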